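Dust check of an amber filter plate over the light panel

TASK

The amber filter plate is due for a dust check: slide it up out of its slot in the rack by its top rail, then turn it and hold it raised over the middle of the lit panel, its lower edge level and roughly a hand's breadth (about 90 mm) above the panel, leaning halfway between upright and flat, with the coated side (the one with the white dot, which faces away from the robot in the rack) turned upward. Finish while holding it still like that, in the gripper alone; do not let it touch the panel, and leave the other plates, the lens objective and the screwdriver alone.

Things in the scene. Friction and masses are not known exactly. Their poses are not given: they have to be found in the camera images.
- amber_plate: Amber glass in a black frame: 8 mm thick (x), 110 wide (y), 130 tall (z), 0.14-0.28 kg. Origin mid lower edge, z up the plate, x out of the coated side, which has a white 10 mm dot near the rail's +y end. Grip the 25 mm tall top rail (z 105-130) across the 8 mm. Amber tag on its top edge. Stands upright in one of three slots, x away from the robot (within 25 degrees of world +x)
- amber_plate_center (a point): Centre of the amber plate, 65 mm above its origin along its z. Its slot has 1 mm play each side; lifted 60 mm it is free of the slot, lifted 130 mm its lower edge clears the tops of the other plates
- rack: Black slotted rack, fixed, 180 x 160 mm (x, y), 70 high: 10 mm base, comb walls guiding the plates' side edges. Origin at the centre of its underside, 12 mm above the bench. Slots at x = -64, -32, 0, 32, 64 mm; plates in the first, middle and last, 56 mm clear between them. Standing plates: lower edge 22 mm, top edge 152 mm above the bench, 70 mm out of the combs
- panel_center (a point): Centre of the top of the lit panel: a flat grey LED light panel, 160 x 160 x 12 mm, with a white lit field 140 x 140 mm, fixed to the breadboard on the other side from the rack; this point is 24 mm above the bench
- light_panel: The same lit panel; origin at the centre of its underside, 12 mm above the bench
- green_plate: Green filter plate, upright in the rack like the amber one, same size and shape, 0.20 kg; origin at the middle of its lower edge. Not to be disturbed
- blue_plate: Blue filter plate, upright in the rack like the amber one, same size and shape, 0.20 kg; origin at the middle of its lower edge. Not to be disturbed
- objective: Microscope objective, chrome with a black and a yellow ring, 29 mm across, 44 mm tall, standing loose on the breadboard between rack and panel, at their far end; origin at the centre of its underside. Not to be disturbed
- driver: Screwdriver with a red handle, 170 mm long, 26 mm thick at most, lying along x on the breadboard between rack and panel; origin under its middle. Not to be disturbed. The breadboard is a steel plate with holes, 450 x 750 mm, 12 mm thick, lying on the bench; its top is 12 mm above the bench
Not all that is in view belongs to the job. What is shaped like the amber_plate but pink or red is not meant.

How it is judged:
On the way:
1. the amber plate is drawn up clear of the rack's slots, held by the fingers (z of amber_plate in the frame of rack above 0.072 m and contact force between the fingers and amber_plate above 1 N and contact force between amber_plate and rack below 0.1 N), for 0.1 s.
At the end, for the whole second after the job is handed in: Fingers alone hold the amber plate, still: coated side up, leaning 30-60 degrees; lower edge level within 15 degrees, 40-160 mm above the panel; centre within 35 mm of the panel's; other plates upright in their slots within 6 mm, objective and driver within 20 mm (contact force between the fingers and amber_plate above 2 N and angle between amber_plate's own x axis and vertical between 0.5236 and 1.0472 rad and angle between amber_plate's own y axis and vertical between 1.31 and 1.832 rad and horizontal distance between amber_plate_center and panel_center below 0.035 m and height (world z) of amber_plate between 0.064 and 0.184 m and contact force between amber_plate and rack below 0.1 N and contact force between amber_plate and light_panel below 0.1 N and contact force between amber_plate and green_plate below 0.1 N and contact force between amber_plate and blue_plate below 0.1 N and linear speed of amber_plate below 0.02 m/s and angular speed of amber_plate below 0.1 rad/s and distance of each of green_plate, blue_plate from where it was at the start of the episode below 0.006 m and angle between each of green_plate, blue_plate's own z axis and vertical below 0.1 rad and distance of each of objective, driver from where it was at the start of the episode below 0.02 m); the arm keeps its last pose, push and grip.
It fails at once if the green or the blue plate is pulled up or shoved (over 10 mm) (distance of any of green_plate, blue_plate from where it was at the start of the episode above 0.01 m).
It fails at once if the objective or the screwdriver is knocked away (over 20 mm) (distance of any of objective, driver from where it was at the start of the episode above 0.02 m).
It fails at once if the amber plate touches the lit panel (over 1 N) (contact force between amber_plate and light_panel above 1 N).
It also fails if it takes over 38 s, if anything falls off the work surface, if the arm or the gripper's body presses on something with over 40 N, if the wrist force passes 120 N, or if a joint passes its speed limit or range.

ROBOT

A 6-joint arm with a two-finger parallel gripper is mounted at the origin on the work surface. World frame = base frame: x ahead of the robot, y to its left, z up, the work surface at z = 0. Lengths are in m, angles in rad, forces in N, time in s.
With the tool pointing down it reaches from about 0.4 to 0.825 m from the base axis. Payload 7 kg.
Tool frame: the origin (TCP) lies at the very end of the fingers, on their centre line; the grasp point (between the pads) lies arm.hold_point_z behind it (arm.hold_point_z is the distance from the TCP to the grasp point, in m); z points along the fingers, y is the line along which they close (so a half turn about z gives the same grasp; the last joint's range is limited). The gripper opens to 88 mm and grips with 3 to 60 N. Pads are 19 mm wide; open, the fingers measure 130 mm over their backs; the gripper's body (78 mm by 193 mm) begins 47 mm behind the grasp point.
Start: joints at [0.288, 0.359, 0.012, 0, -1.224, -0.288], TCP at [0.675, -0, 0.205] pointing down, gripper open.
Joint ranges: [-3.07, 3.07], [-1.43, 2.12], [-1.02, 1.25], [-3.03, 1.67], [-3.05, -0], [-3.03, 3.03]. Speed limits (rad/s): [2.39, 2.39, 3.01, 3.14, 3.14, 3.14].

INTERFACE

Orientations are given as [roll, pitch, yaw] about the fixed x, y, z axes, in that order (R = Rz(yaw) Ry(pitch) Rx(roll)).
In Python, from station import arm gives the robot as it stands.
- The arm moves only by the shell command python3 -m creep 'ROWS' [FORCE]. ROWS is a JSON list of rows, 1 to 20 of them, each of 5 numbers: the finger opening in m, then dx, dy, dz in m, then a turn about the tool's z in rad; each row is the pose to reach, as a shift and turn from the pose commanded when the command began, along the tool's axes at that moment; what a row does not reach only later rows make up. A row lasts 1/12 s, in which the tool goes at most 0.0417 m and 0.125 rad, less where a joint would pass 70% of its speed; a pose out of reach is approached as far as the arm can. The fingers move at their own pace and stop on an object; FORCE is the grip in N (left out, the last holds). Time passes only in rows, so rows that do not move let the fingers close. It prints the time, the measured TCP pose, the force, the opening and the grip force at its end.
- arm.get_state(): the state, without advancing time (a new reading comes with each control period).
- arm.grab_frame(name): name is "scene" or "side" or "wrist"; returns the picture (480x640x3 uint8, red, green, blue); there is no depth.
- arm.camera_params(name): a dict with "fx", "fy", "cx", "cy" (pixels), "D" ([k1, k2, p1, p2, k3] as OpenCV has them; the pictures are not rectified), "T" (4x4, takes a point from camera to world coordinates); the wrist camera has in their place "hand_eye" (4x4, takes a point from camera to tool coordinates, whose origin is the TCP and whose axes are the flange's). Camera axes: x right, y down, z forward; pixel columns grow to the right and rows downward; lengths in m; the calibration is good to about 2 mm. A picture is of the moment at which its call begins: read the wrist's pose just before it. camera_params takes no time and is no camera call.
- arm.job_done(): hands the job in; it is judged then, once.
The state is a dict: "t": time; "q": joint angles; "qd": joint speeds; "joint_efforts": joint torques, N m; "eef_pos": TCP position; "ee_rot": TCP orientation; "force": force on the tool from outside, world axes, zero at the start; "moment": the same for the moment, N m; "width": finger opening in m; "gripper_force": force on a finger pad.
Only numpy, scipy, OpenCV 4.12 (cv2) and the standard library are available. Lean on these libraries where they do the work, as an engineer would, in place of code of your own. Each camera call takes 0.05 s, during which the arm holds its last target. There are 200 camera calls.

## Working session

There is one attempt and no reset: what is moved stays moved. The work goes in short steps, Python scripts to look and compute and a shell command to move; the robot and the scene stay as the last step left them, time stands still between calls to the robot, and variables do not carry over. Pictures are saved under pics/ and viewed, at most 10 in all, crops included, and the job is handed in when it is done.

```bash
mkdir -p pics; ls
python3 - <<'E'
from station import arm
import cv2
s=arm.get_state();print(s['eef_pos'],s['ee_rot'],s['width'],arm.hold_point_z)
for n in("scene","side","wrist"):
    p=arm.camera_params(n);print(n,p)
    cv2.imwrite(f"pics/{n}0.png",arm.grab_frame(n)[:,:,::-1])
E
```

```text
pics
[ 6.74479121e-01 -2.38707028e-05  2.03746728e-01] [ 3.13999612e+00 -1.11299531e-04 -1.57092453e+00] 0.08760032247446391 0.0188
scene {'fx': 551.1422741729664, 'fy': 551.1422741729664, 'cx': 316.93815519476505, 'cy': 239.42175171152047, 'D': array([-0.06054761,  0.        ,  0.        ,  0.        ,  0.        ]), 'T': array([[ 0.38136176,  0.62659166, -0.67966617,  1.31087153],
       [ 0.9243384 , -0.24835452,  0.289687  , -0.21139093],
       [ 0.01271729, -0.73871708, -0.67389565,  0.80402166],
       [ 0.        ,  0.        ,  0.        ,  1.        ]])}
side {'fx': 492.00933844437606, 'fy': 492.00933844437606, 'cx': 320.252960039712, 'cy': 243.19250293975506, 'D': array([0.04807984, 0.        , 0.        , 0.        , 0.        ]), 'T': array([[-0.78636473, -0.49138567,  0.37439369,  0.2120679 ],
       [-0.61748259,  0.60697113, -0.50030121,  0.64155858],
       [ 0.01859469, -0.62460081, -0.78072279,  0.90127214],
       [ 0.        ,  0.        ,  0.        ,  1.        ]])}
wrist {'fx': 418.2280579280332, 'fy': 418.2280579280332, 'cx': 313.811087401878, 'cy': 235.55955743655184, 'D': array([-0.03769692,  0.        ,  0.        ,  0.        ,  0.        ]), 'hand_eye': array([[-5.51274103e-04, -9.66809622e-01, -2.55497264e-01,
         6.84167177e-02],
       [ 9.99999283e-01, -2.61381410e-04, -1.16857473e-03,
         1.08924819e-03],
       [ 1.06300706e-03, -2.55497725e-01,  9.66809072e-01,
        -1.80413340e-01],
       [ 0.00000000e+00,  0.00000000e+00,  0.00000000e+00,
         1.00000000e+00]])}
```

View pics/scene0.png

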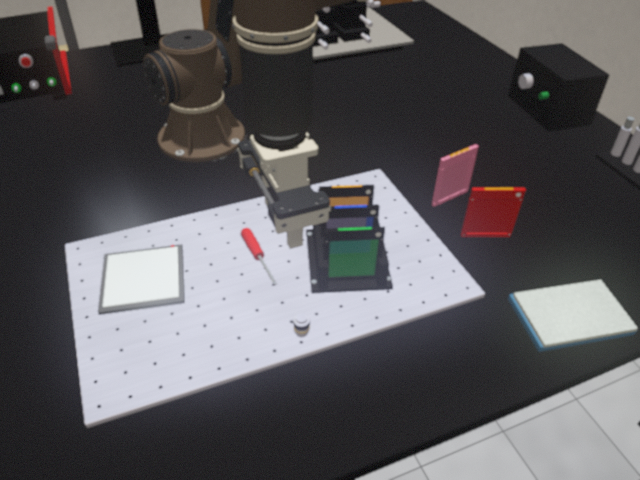

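View pics/side0.png

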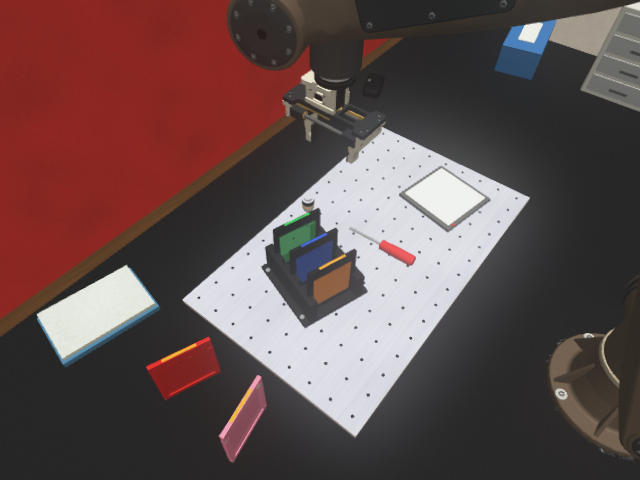

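Scene: the rack is at +y (about px 348,255), with amber nearest the robot (tag ~350,189), then blue, then green. The panel is at -y (~143,278), the driver at ~255,250 and the objective at ~301,323. Side view: amber tag ~(333,262), panel ~(445,197). Next I measure the positions.

```bash
cat > h.py <<'E'
import cv2,numpy as np
from station import arm
def ray(n,uv):
    p=arm.camera_params(n);K=np.array([[p['fx'],0,p['cx']],[0,p['fy'],p['cy']],[0,0,1]])
    xy=cv2.undistortPoints(np.array(uv,float).reshape(-1,1,2),K,p['D'])[:,0]
    d=np.c_[xy,np.ones(len(xy))]@p['T'][:3,:3].T
    return p['T'][:3,3],d
def plane(n,uv,z):
    o,d=ray(n,uv);return o+d*((z-o[2])/d[:,2])[:,None]
def tri(a,ua,b,ub):
    o1,d1=ray(a,[ua]);o2,d2=ray(b,[ub]);A=np.c_[d1[0],-d2[0]]
    s=np.linalg.lstsq(A,o2-o1,rcond=None)[0];P,Q=o1+s[0]*d1[0],o2+s[1]*d2[0]
    return (P+Q)/2,np.linalg.norm(P-Q)
def mask(img,lo,hi,roi):
    hsv=cv2.cvtColor(img,cv2.COLOR_BGR2HSV);m=cv2.inRange(hsv,lo,hi);k=np.zeros_like(m);x0,y0,x1,y1=roi;k[y0:y1,x0:x1]=255
    return m&k
def biggest(m):
    c,_=cv2.findContours(m,cv2.RETR_EXTERNAL,cv2.CHAIN_APPROX_NONE);return max(c,key=cv2.contourArea)
E
python3 - <<'E'
from h import *
np.set_printoptions(precision=4,suppress=True)
im={n:cv2.imread(f"pics/{n}0.png") for n in("scene","side")}
for n,roi in(("scene",(90,235,195,315)),("side",(395,160,495,232))):
    c=biggest(mask(im[n],(0,0,200 if n=="side" else 205),(180,30,255),roi))
    r=cv2.minAreaRect(c);q=cv2.approxPolyDP(c,8,True)[:,0]
    P=plane(n,q,.024);print(n,'panel',q.tolist(),P[:,:2].tolist(),P.mean(0))
tags={'amber':((10,150,150),(25,255,255)),'green':((45,120,120),(80,255,255)),'blue':((105,120,120),(130,255,255))}
for n,roi in(("scene",(300,180,400,300)),("side",(255,200,370,310))):
  for k,(lo,hi) in tags.items():
    m=mask(im[n],lo,hi,roi)
    c=biggest(m);(x,y),wh,a=cv2.minAreaRect(c)
    l=c[:,0][c[:,0,0].argmin()];r=c[:,0][c[:,0,0].argmax()]
    print(n,k,(x,y),wh,a,cv2.contourArea(c),plane(n,[(x,y),l,r],.152)[:,:2].tolist())
cv2.imwrite("pics/crop.png",np.hstack([cv2.resize(im["scene"][175:295,300:400],(400,480)),cv2.resize(im["side"][200:320,260:370],(400,480))]))
E
```

```text
scene panel [[176, 247], [108, 256], [103, 305], [177, 296]] [[0.43828271354083015, -0.1558572860193187], [0.41366182973098575, -0.2908408957328416], [0.5448551904107763, -0.31570386967759523], [0.573303503611957, -0.18208894213573568]] [ 0.4925 -0.2361  0.024 ]
side panel [[395, 160], [395, 231], [444, 231], [398, 196], [439, 165], [491, 199], [450, 231], [494, 231], [493, 180], [450, 160]] [[0.6530880483191174, -0.26663261017615403], [0.5195415362188782, -0.05919583996534994], [0.43045962092080137, -0.13133580362446673], [0.5754407983867761, -0.1597908257655699], [0.5528586651063613, -0.3230522316757274], [0.3915614869669709, -0.2954555719230839], [0.4195598087094818, -0.1401595903640307], [0.33975801929681493, -0.20474198839849245], [0.41771507752297643, -0.3602230234872078], [0.5399559656344778, -0.3584141989242413]] [ 0.484  -0.2299  0.024 ]
scene amber (346.0, 186.5) (1.0, 28.0) 90.0 6.0 [[0.5316233991735466, 0.18088737928241103], [0.5230633458411302, 0.1545871721681735], [0.5402043635503453, 0.20729466281855027]]
scene green (354.5, 228.5) (3.0, 33.0) 90.0 70.0 [[0.65122158167
[... 299 characters left out ...]
 (331.9679260253906, 261.4403381347656) (2.5059561729431152, 29.055545806884766) 61.69924545288086 43.0 [[0.5267645433814808, 0.18227143966845172], [0.5364241267625518, 0.20973113831401813], [0.5166284645393662, 0.15435565839903398]]
side green (296.4907531738281, 218.98062133789062) (1.8487142324447632, 27.7307186126709) 64.53665161132812 26.0 [[0.6476659444505367, 0.14228896461281998], [0.6585031783941722, 0.168415984402629], [0.63652568153078, 0.11573802553328572]]
side blue (313.5, 239.5000457763672) (2.236067771911621, 28.174455642700195) 63.43495178222656 49.0 [[0.5874076878338644, 0.16245350626533145], [0.597684182218488, 0.1884928733962653], [0.5769303258937593, 0.13590758992765395]]
```

View pics/crop.png

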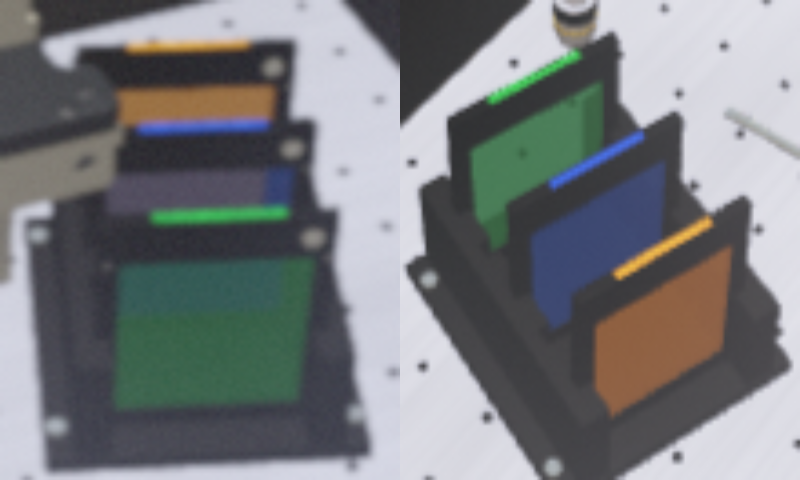

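```bash
python3 -m creep '[[0.088,0,-0.04,0,0],[0.088,0,-0.08,0,0],[0.088,0,-0.12,0,0],[0.088,0,-0.16,0,0],[0.088,0,-0.2,0,0],[0.088,0,-0.24,0,0],[0.088,0,-0.28,0,0],[0.088,0,-0.32,0,0]]'; python3 -c "
from station import arm
print(arm.get_state())"
```

```text
t: 0.82
eef_pos: [0.9763, 0.0002, 0.2037]
ee_rot: [3.141, -0.0, -1.571]
force: [1.8, 0.7, 0.4]
width: 0.0879
gripper_force: 0.0
{'t': 0.8167, 'q': array([ 1.97986888e-01,  9.78962160e-01,  1.12879137e+00, -1.58028462e-05,
       -1.72164405e+00, -1.98244966e-01]), 'qd': array([-0.05110104,  1.02011743,  2.11906006,  0.00262533, -1.08600098,
        0.05471985]), 'joint_efforts': array([-7.11176712e-01, -1.07388854e+02,  2.33231360e+01,  7.33500928e+00,
        1.51360977e+00, -5.31165395e-02]), 'eef_pos': array([9.76302543e-01, 2.45802036e-04, 2.03680555e-01]), 'ee_rot': array([ 3.14059101e+00, -1.85276196e-04, -1.57105195e+00]), 'force': array([1.84122842, 0.68307142, 0.42032862]), 'moment': array([ 0.07112028, -0.39248308, -0.01166846]), 'gripper_force': 0.0, 'width': 0.0878572959538196}
```

```bash
python3 -m creep '[[0.088,0,-0.04,0,0],[0.088,0,-0.08,0,0],[0.088,0,-0.12,0,0],[0.088,0,-0.16,0,0],[0.088,0,-0.2,0,0],[0.088,0,-0.24,0,0]]'; python3 -c "
from station import arm
print(arm.get_state()['q'])"
```

```text
t: 1.32
eef_pos: [1.0234, 0.0002, 0.1657]
ee_rot: [-3.095, -0.004, -1.571]
force: [-0.6, 0.5, 0.6]
width: 0.0874
gripper_force: 0.0
[ 0.19368271  1.07864324  1.2516313   0.01250325 -1.69912212 -0.19174771]
```

```bash
python3 -m creep '[[0.088,0,-0.04,-0.03,0],[0.088,0,-0.08,-0.06,0],[0.088,0,-0.12,-0.1,0],[0.088,0,-0.16,-0.12,0],[0.088,0,-0.2,-0.15,0],[0.088,0,-0.24,-0.18,0]]'; python3 -c "
from station import arm
print(arm.get_state()['q'])"
```

```text
t: 1.82
eef_pos: [1.0199, 0.0001, 0.2168]
ee_rot: [-3.056, -0.008, -1.571]
force: [0.3, -0.3, -0.1]
width: 0.0874
gripper_force: 0.0
[ 0.19891799  1.02969261  1.25157852  0.02460418 -1.71016227 -0.19445501]
```

```bash
python3 -m creep '[[0.088,0,0.04,0,0],[0.088,0,0.08,0,0],[0.088,0,0.12,0,0],[0.088,0,0.16,0,0]]'; python3 -c "
from station import arm
print(arm.get_state()['q'])"
```

```text
t: 2.15
eef_pos: [0.8971, 0.0, 0.2037]
ee_rot: [-3.057, -0.008, -1.571]
force: [1.6, 1.2, 1.4]
width: 0.0877
gripper_force: 0.0
[ 0.22770066  0.68872093  0.54517829  0.02755294 -1.3470762  -0.23292806]
```

```bash
python3 -m creep '[[0.088,0,0.6,0,0],[0.088,0,0.6,0,0],[0.088,0,0.6,0,0],[0.088,0,0.6,0,0],[0.088,0,0.6,0,0],[0.088,0,0.6,0,0],[0.088,0,0.6,0,0],[0.088,0,0.6,0,0],[0.088,0,0.6,0,0],[0.088,0,0.6,0,0],[0.088,0,0.6,0,0],[0.088,0,0.6,0,0]]'; python3 -c "
from station import arm
print(arm.get_state()['q'])"
```

```text
t: 3.15
eef_pos: [0.3987, -0.0, 0.1633]
ee_rot: [-3.056, -0.007, -1.572]
force: [-0.7, 2.0, 0.7]
width: 0.0878
gripper_force: 0.0
[ 0.56021779 -0.15250032 -0.7013112   0.06273011 -0.95436323 -0.59549616]
```

```bash
python3 -m creep '[[0.088,0,0.3,-0.05,0],[0.088,0,0.3,-0.05,0],[0.088,0,0.3,-0.05,0],[0.088,0,0.3,-0.05,0],[0.088,0,0.3,-0.05,0],[0.088,0,0.3,-0.05,0]]'; python3 -c "
from station import arm
print(arm.get_state()['q'])"
```

```text
t: 3.65
eef_pos: [0.2316, 0.0094, 0.1844]
ee_rot: [-3.063, -0.002, -1.572]
force: [-0.6, 1.2, 0.5]
width: 0.0876
gripper_force: 0.0
[ 1.31602836 -0.72500066 -0.89989252  0.07789216 -1.37830913 -1.33178793]
```

```bash
python3 -m creep '[[0.088,0.02,-0.06,0.02,0],[0.088,0.04,-0.08,0.04,0],[0.088,0.08,-0.08,0.06,0],[0.088,0.12,-0.08,0.08,0],[0.088,0.16,-0.06,0.1,0],[0.088,0.2,-0.06,0.12,0],[0.088,0.2,-0.05,0.14,0],[0.088,0.2,-0.05,0.14,0],[0.088,0.2,-0.05,0.14,0]]'; python3 -c "
from station import arm
print(arm.get_state()['q'])"
```

```text
t: 4.4
eef_pos: [0.2942, -0.1819, 0.0583]
ee_rot: [-3.058, -0.007, -1.571]
force: [2.3, 1.4, 1.4]
width: 0.088
gripper_force: 0.0
[ 0.04924308 -0.1052987  -0.93692834  0.01806603 -0.65608059 -0.06267696]
```

```bash
python3 -m creep '[[0.088,0.01,0.32,-0.22,0],[0.088,0.01,0.32,-0.22,0],[0.088,0.01,0.32,-0.22,0],[0.088,0.01,0.32,-0.22,0],[0.088,0.01,0.32,-0.22,0],[0.088,0.01,0.32,-0.22,0]]'; python3 -c "
from station import arm
print(arm.get_state()['q'])"
```

```text
t: 4.9
eef_pos: [0.0772, -0.1881, 0.1829]
ee_rot: [-3.065, -0.005, -1.575]
force: [1.1, 3.1, 2.6]
width: 0.0876
gripper_force: 0.0
[ 0.23234024 -0.87359148 -0.89037702  0.02268595 -1.48049193 -0.23793624]
```

```bash
cat >> h.py <<'E'
from scipy.spatial.transform import Rotation as Ro
np.set_printoptions(precision=4,suppress=True)
def axes():
    s=arm.get_state();return np.array(s['eef_pos']),Ro.from_euler('xyz',s['ee_rot']).as_matrix(),s
def to(p,yawx=None):
    """tool shift to world TCP p; turn so tool y is along -(plate x heading yawx)"""
    e,R,s=axes();print('t',s['t'],'eef',e,'tz',R[:,2],'shift',R.T@(np.array(p)-e))
    if yawx is not None:
        d=R.T@np.array([-np.cos(yawx),-np.sin(yawx),0]);print('turn',np.arctan2(-d[0],d[1]))
E
python3 - <<'E'
from h import *
im={}
for n in("scene","side"):
    im[n]=arm.grab_frame(n)[:,:,::-1].copy();cv2.imwrite(f"pics/{n}1.png",im[n])
tags={'amber':((10,150,120),(25,255,255)),'green':((45,120,120),(80,255,255)),'blue':((105,120,120),(130,255,255))}
for k,(lo,hi) in tags.items():
  C=[]
  for n,roi in(("scene",(300,180,400,300)),("side",(255,200,370,310))):
    m=mask(im[n],lo,hi,roi)
    if k=='amber': m[200 if n=="scene" else 400:]=0
    c=biggest(m)[:,0]; 
    l=c[c[:,0]==c[:,0].min()].mean(0);r=c[c[:,0]==c[:,0].max()].mean(0);C.append((l,r))
  (a,b),(c,d)=C
  A,e1=tri("scene",a,"side",d);B,e2=tri("scene",b,"side",c)
  print(k,A,B,(A+B)/2,e1,e2,np.degrees(np.arctan2(-(B-A)[0],(B-A)[1])))
to((.35,-.1,.23));to((.53,.182,.22),np.radians(-18.5))
E
```

```text
amber [0.5191 0.1568 0.1503] [0.5375 0.2086 0.1498] [0.5283 0.1827 0.1501] 0.0075657380839730445 0.0003255394621980606 -19.53626740111383
green [0.6389 0.1146 0.1504] [0.6585 0.1707 0.1519] [0.6487 0.1426 0.1511] 0.002400711678230879 0.0030147413987346304 -19.273904785457315
blue [0.5789 0.1339 0.15  ] [0.5983 0.1902 0.1508] [0.5886 0.1621 0.1504] 0.0008818488547753718 0.003277510839467031 -19.06458132311545
t 5.0 eef [ 0.0788 -0.1878  0.185 ] tz [ 0.1091  0.0025 -0.994 ] shift [-0.0872 -0.2747 -0.0149]
t 5.0 eef [ 0.0788 -0.1878  0.185 ] tz [ 0.1091  0.0025 -0.994 ] shift [-0.3687 -0.4532  0.0154]
turn 0.3273328810920357
```

```bash
python3 -m creep '[[0.05,0,-0.04,0,0],[0.05,-0.02,-0.08,0,0],[0.05,-0.03,-0.12,0,0],[0.05,-0.04,-0.16,0,0],[0.05,-0.05,-0.2,0,0],[0.05,-0.07,-0.24,0,0],[0.05,-0.09,-0.27,0,0],[0.05,-0.12,-0.3,0,0],[0.05,-0.15,-0.33,0,0.04],[0.05,-0.18,-0.36,0,0.08],[0.05,-0.21,-0.39,0,0.16],[0.05,-0.24,-0.42,0.01,0.24],[0.05,-0.27,-0.44,0.01,0.32],[0.05,-0.31,-0.453,0.01,0.33],[0.05,-0.34,-0.453,0.015,0.33],[0.05,-0.369,-0.453,0.015,0.33],[0.05,-0.369,-0.453,0.015,0.33],[0.05,-0.369,-0.453,0.015,0.33]]'
python3 - <<'E'
from h import *
cv2.imwrite("pics/w2.png",arm.grab_frame("wrist")[:,:,::-1])
s=arm.get_state();print(s['q'],s['width'],s['ee_rot'])
ux=np.array([np.cos(-.328),np.sin(-.328),0])
to((.530,.182,.120),-.328)
e,R,_=axes();print(np.c_[R])
E
```

```text
t: 6.5
eef_pos: [0.5326, 0.1837, 0.1998]
ee_rot: [-3.067, 0.021, -1.897]
force: [-0.4, -0.1, 0.0]
width: 0.0499
gripper_force: 0.0
[ 0.7185  0.1314 -0.332   0.0622 -1.0526 -1.0761] 0.049793078408178135 [-3.067   0.021  -1.8983]
t 6.55 eef [0.5325 0.1826 0.1999] tz [ 0.0773 -0.0041 -0.997 ] shift [0.0031 0.0081 0.0795]
turn 0.0005117196169502356
[[-0.3216 -0.9437  0.0773]
 [-0.9466  0.3223 -0.0041]
 [-0.021  -0.0745 -0.997 ]]
```

View pics/w2.png

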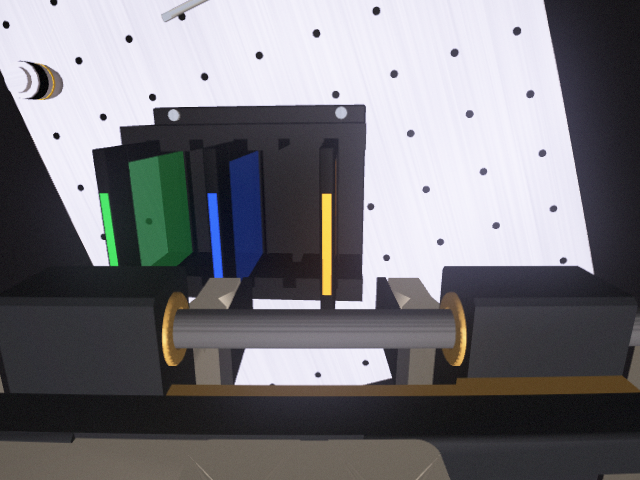

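The wrist view shows the amber tag as a vertical bar at x≈327, rows 195-295, so its yaw is aligned. It lies between the fingers. I'll check its position with wrist rays.

Run:
```python
from h import *
e,R,_=axes();p=arm.camera_params("wrist");T=np.eye(4);T[:3,:3]=R;T[:3,3]=e;T=T@p['hand_eye']
im=cv2.imread("pics/w2.png")
K=np.array([[p['fx'],0,p['cx']],[0,p['fy'],p['cy']],[0,0,1]])
for k,lo,hi,x0,x1 in(('amber',(15,120,150),(35,255,255),310,345),('blue',(105,150,150),(125,255,255),200,228)):
    m=mask(im,lo,hi,(x0,150,x1,300));ys,xs=np.nonzero(m)
    uv=[(xs[ys==ys.min()].mean(),ys.min()),(xs[ys==ys.max()].mean(),ys.max())]
    xy=cv2.undistortPoints(np.array(uv,float).reshape(-1,1,2),K,p['D'])[:,0]
    d=np.c_[xy,np.ones(2)]@T[:3,:3].T;o=T[:3,3];P=o+d*((.152-o[2])/d[:,2])[:,None]
    print(k,uv,P,P.mean(0),np.degrees(np.arctan2(-(P[1]-P[0])[0],(P[1]-P[0])[1])))
```

```text
amber [(np.float64(326.5), np.int64(194)), (np.float64(326.5), np.int64(294))] [[0.5184 0.1545 0.152 ]
 [0.5372 0.2108 0.152 ]] [0.5278 0.1827 0.152 ] -18.40264142413451
blue [(np.float64(212.0), np.int64(193)), (np.float64(218.0), np.int64(277))] [[0.5793 0.134  0.152 ]
 [0.5954 0.1817 0.152 ]] [0.5873 0.1578 0.152 ] -18.676457043191903
```

```bash
python3 -m creep '[[0.05,0.002,0.008,0.02,0],[0.05,0.003,0.008,0.05,0],[0.05,0.003,0.008,0.079,0],[0.05,0.003,0.008,0.079,0],[0.0,0.003,0.008,0.079,0],[0.0,0.003,0.008,0.079,0],[0.0,0.003,0.008,0.079,0],[0.0,0.003,0.008,0.079,0],[0.0,0.003,0.008,0.079,0],[0.0,0.003,0.008,0.079,0]]' 20
python3 - <<'E'
from h import *
to((.5295,.1826,.120+.15))
E
```

```text
t: 7.38
eef_pos: [0.5301, 0.1814, 0.1209]
ee_rot: [-3.067, 0.022, -1.9]
force: [0.1, 0.6, -0.1]
width: 0.0154
gripper_force: 0.0
t 7.3833 eef [0.5301 0.1814 0.1209] tz [ 0.0778 -0.0039 -0.997 ] shift [-0.0041 -0.0102 -0.1487]
```

```bash
python3 -m creep '[[0.0,0,0,0,0],[0.0,0,0,0,0],[0.0,0,0,0,0]]' 25; python3 -m creep '[[0.0,0,-0.001,-0.02,0],[0.0,-0.001,-0.003,-0.04,0]]'
```

```text
t: 7.63
eef_pos: [0.53, 0.1813, 0.1204]
ee_rot: [-3.067, 0.021, -1.899]
force: [-1.4, -0.4, 5.0]
width: 0.0081
gripper_force: 25.0
t: 7.8
eef_pos: [0.5285, 0.1807, 0.1589]
ee_rot: [-3.07, 0.017, -1.9]
force: [-0.3, 0.4, -2.2]
width: 0.0076
gripper_force: 24.8
```

```bash
python3 -m creep '[[0.0,-0.001,-0.003,-0.04,0],[0.0,-0.001,-0.006,-0.08,0],[0.0,-0.001,-0.009,-0.12,0],[0.0,-0.001,-0.012,-0.16,0],[0.0,-0.001,-0.012,-0.16,0]]'
python3 - <<'E'
from h import *
for n in("scene","side"): cv2.imwrite(f"pics/{n}3.png",arm.grab_frame(n)[:,:,::-1])
a=cv2.imread("pics/scene3.png")[60:320,200:440];b=cv2.imread("pics/side3.png")[100:360,220:440]
cv2.imwrite("pics/c3.png",np.hstack([cv2.resize(a,(400,433)),cv2.resize(b,(366,433))]))
to((.97,-.1,.30),0.)
E
```

```text
t: 8.22
eef_pos: [0.5323, 0.1801, 0.3293]
ee_rot: [-3.059, 0.029, -1.899]
force: [1.4, 0.3, -0.6]
width: 0.0071
gripper_force: 24.8
t 8.3167 eef [0.5295 0.1797 0.3219] tz [ 0.0787 -0.0024 -0.9969] shift [ 0.1228 -0.5043  0.0571]
turn -0.32994498277415696
```

View pics/c3.png

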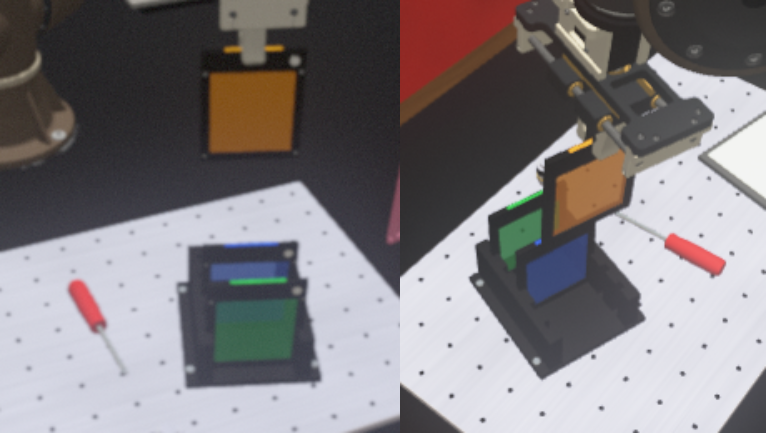

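Held cleanly: in the side crop the amber plate is clear of the rack, with blue and green still in their slots. Next I go outward with q1≈0, then pull past the reach limit to build up tilt.

```bash
python3 -m creep '[[0,0.015,-0.035,0,0],[0,0.03,-0.07,0,0],[0,0.045,-0.105,0,0],[0,0.06,-0.14,0.01,-0.05],[0,0.08,-0.175,0.01,-0.1],[0,0.095,-0.21,0.02,-0.15],[0,0.11,-0.245,0.03,-0.2],[0,0.125,-0.28,0.04,-0.25],[0,0.14,-0.315,0.05,-0.3],[0,0.155,-0.35,0.06,-0.33],[0,0.17,-0.385,0.07,-0.33],[0,0.19,-0.42,0.08,-0.33],[0,0.205,-0.455,0.09,-0.33],[0,0.222,-0.49,0.09,-0.33]]' 30
python3 - <<'E'
from h import *
print(arm.get_state()['q'])
to((1.3,-.19,.45),0.)
E
```

```text
t: 9.48
eef_pos: [0.9265, -0.1905, 0.256]
ee_rot: [-3.072, -0.003, -1.57]
force: [1.3, 0.9, -2.1]
width: 0.0077
gripper_force: 29.8
[ 0.0029  0.8121  0.9021  0.0034 -1.5915 -0.0021]
t 9.4833 eef [ 0.9265 -0.1905  0.256 ] tz [ 0.0692 -0.0032 -0.9976] shift [ 0.0003 -0.386  -0.1676]
turn 0.0005023218484846487
```

```bash
python3 -m creep '[[0,0,-0.8,-0.34,0],[0,0,-0.8,-0.34,0],[0,0,-0.8,-0.34,0],[0,0,-0.8,-0.34,0],[0,0,-0.8,-0.34,0],[0,0,-0.8,-0.34,0],[0,0,-0.8,-0.34,0],[0,0,-0.8,-0.34,0],[0,0,-0.8,-0.34,0],[0,0,-0.8,-0.34,0]]'
python3 - <<'E'
from h import *
print(arm.get_state()['q'])
to((1.3,-.19,.45),0.)
E
```

```text
t: 10.32
eef_pos: [0.9881, -0.1475, 0.2914]
ee_rot: [-3.023, -0.015, -1.571]
force: [0.7, 0.3, -1.9]
width: 0.008
gripper_force: 30.0
[ 0.0535  0.9518  1.2512  0.0214 -1.7521 -0.0481]
t 10.3167 eef [ 0.9881 -0.1475  0.2914] tz [ 0.1187 -0.0147 -0.9928] shift [ 0.0446 -0.3284 -0.1198]
turn -0.0005641586631474296
```

```bash
python3 -m creep '[[0,0.16,-0.8,-0.25,0],[0,0.16,-0.8,-0.25,0],[0,0.16,-0.8,-0.25,0],[0,0.16,-0.8,-0.25,0],[0,0.16,-0.8,-0.25,0],[0,0.16,-0.8,-0.25,0],[0,0.16,-0.8,-0.25,0],[0,0.16,-0.8,-0.25,0],[0,0.16,-0.8,-0.25,0],[0,0.16,-0.8,-0.25,0],[0,0.16,-0.8,-0.25,0],[0,0.16,-0.8,-0.25,0],[0,0.16,-0.8,-0.25,0],[0,0.16,-0.8,-0.25,0],[0,0.16,-0.8,-0.25,0],[0,0.16,-0.8,-0.25,0],[0,0.16,-0.8,-0.25,0],[0,0.16,-0.8,-0.25,0],[0,0.16,-0.8,-0.25,0],[0,0.16,-0.8,-0.25,0]]'
python3 - <<'E'
from h import *
print(arm.get_state()['q'])
to((1.3,-.19,.45),0.)
E
```

```text
t: 11.98
eef_pos: [1.0127, -0.1707, 0.27]
ee_rot: [-2.984, -0.026, -1.573]
force: [-0.5, 0.7, -1.8]
width: 0.0071
gripper_force: 30.0
[ 0.0332  0.9787  1.2506  0.0316 -1.6859 -0.0274]
t 11.9833 eef [ 1.0127 -0.1707  0.27  ] tz [ 0.1569 -0.0262 -0.9873] shift [ 0.0233 -0.3119 -0.1321]
turn -0.002364236300547983
```

```bash
python3 -m creep '[[0,0.16,-0.8,-0.25,0]]' | grep rot;  python3 -m creep '[[0,0.16,-0.8,-0.25,0]]' | grep rot; python3 -m creep '[[0,0.16,-0.8,-0.25,0]]' | grep rot; python3 -m creep '[[0,0.16,-0.8,-0.25,0],[0,0.16,-0.8,-0.25,0]]' | grep rot; python3 -m creep '[[0,0.16,-0.8,-0.25,0],[0,0.16,-0.8,-0.25,0]]' | grep rot;python3 -m creep '[[0,0.16,-0.8,-0.25,0],[0,0.16,-0.8,-0.25,0]]' | grep rot
python3 - <<'E'
from h import *
print(arm.get_state()['q'])
to((1.3,-.19,.45),0.)
E
```

```text
ee_rot: [-2.957, -0.034, -1.574]
ee_rot: [-2.925, -0.042, -1.576]
ee_rot: [-2.895, -0.05, -1.578]
ee_rot: [-2.855, -0.061, -1.581]
ee_rot: [-2.816, -0.071, -1.584]
ee_rot: [-2.777, -0.081, -1.588]
[ 0.0373  0.9462  1.2509  0.0953 -1.5146 -0.0273]
t 12.7333 eef [ 1.0732 -0.1891  0.3347] tz [ 0.355  -0.0819 -0.9313] shift [ 0.0064 -0.2529 -0.0268]
turn -0.018156638404705865
```

```bash
python3 -m creep '[[0,0.1,-0.8,-0.1,0]]' | grep rot;  python3 -m creep '[[0,0.1,-0.8,-0.1,0]]' | grep rot; python3 -m creep '[[0,0.1,-0.8,-0.05,0]]' | grep rot; python3 -m creep '[[0,0.1,-0.8,0,0]]' | grep rot; python3 -m creep '[[0,0.1,-0.8,0,0]]' | grep rot;python3 -m creep '[[0,0.1,-0.8,0.05,0]]' | grep rot; python3 -m creep '[[0,0.1,-0.8,0.05,0]]' | grep rot;python3 -m creep '[[0,0.1,-0.8,0.1,0]]' | grep rot;  python3 - <<'E'
from h import *
print(arm.get_state()['q'])
to((1.3,-.19,.45),0.)
e,R,_=axes();print(R, R[2,0]/R[2,1])
E
```

```text
ee_rot: [-2.747, -0.089, -1.592]
ee_rot: [-2.717, -0.096, -1.595]
ee_rot: [-2.687, -0.103, -1.598]
ee_rot: [-2.657, -0.111, -1.601]
ee_rot: [-2.627, -0.118, -1.605]
ee_rot: [-2.597, -0.125, -1.609]
ee_rot: [-2.567, -0.131, -1.613]
ee_rot: [-2.536, -0.138, -1.618]
[ 0.0598  0.9653  1.2508  0.1827 -1.264  -0.0658]
t 13.4 eef [ 1.1645 -0.1886  0.3795] tz [ 0.5632 -0.1398 -0.8144] shift [ 0.0048 -0.1514  0.0191]
turn -0.05644066502158615
[[-0.0466 -0.825   0.5632]
 [-0.9894 -0.0395 -0.1398]
 [ 0.1376 -0.5637 -0.8144]] -0.24405811449836015
```

```bash
python3 -m creep '[[0,0.1,-0.8,0.1,0]]' | grep rot;  python3 -m creep '[[0,0.1,-0.8,0.15,0]]' | grep rot; python3 -m creep '[[0,0.1,-0.8,0.15,0]]' | grep rot; python3 -m creep '[[0,0.1,-0.8,0.2,0]]' | grep rot;  python3 -m creep '[[0,0.1,-0.8,0.2,0]]' | grep rot;  python3 - <<'E'
from h import *
e,R,s=axes();print(s['q'],R, np.arctan2(-R[2,0],R[2,1]))
tz=R[:,2];print(np.degrees(np.arccos(-tz[2])))
# final TCP: plate centre c -> grasp at plate z .1175 => .0525 behind centre along tz; TCP .0188 ahead
c=np.array([.489,-.233,.024+.09+.065*-tz[2]])
p=c-(.0525-.0188)*tz;print(p);to(p);to(p+[0,0,.12])
E
```

```text
ee_rot: [-2.506, -0.144, -1.622]
ee_rot: [-2.475, -0.151, -1.627]
ee_rot: [-2.446, -0.157, -1.632]
ee_rot: [-2.415, -0.162, -1.637]
ee_rot: [-2.385, -0.168, -1.643]
[ 0.0681  0.9889  1.2504  0.2451 -1.0988 -0.1006] [[-0.0707 -0.7337  0.6758]
 [-0.9834 -0.0623 -0.1705]
 [ 0.1672 -0.6766 -0.7171]] -2.899253461259704
44.18133499045457
[ 0.4662 -0.2273  0.1848]
t 13.8167 eef [ 1.2192 -0.19    0.4074] tz [ 0.6758 -0.1705 -0.7171] shift [ 0.0526  0.7054 -0.3428]
t 13.8167 eef [ 1.2192 -0.19    0.4074] tz [ 0.6758 -0.1705 -0.7171] shift [ 0.0727  0.6242 -0.4288]
```

```bash
python3 -m creep '[[0,0.071,0.621,-0.42,0.24],[0,0.071,0.621,-0.42,0.24],[0,0.071,0.621,-0.42,0.24],[0,0.071,0.621,-0.42,0.24],[0,0.071,0.621,-0.42,0.24],[0,0.071,0.621,-0.42,0.24],[0,0.071,0.621,-0.42,0.24],[0,0.071,0.621,-0.42,0.24],[0,0.071,0.621,-0.42,0.24],[0,0.071,0.621,-0.42,0.24],[0,0.071,0.621,-0.42,0.24],[0,0.071,0.621,-0.42,0.24],[0,0.071,0.621,-0.42,0.24],[0,0.071,0.621,-0.42,0.24],[0,0.071,0.621,-0.42,0.24],[0,0.071,0.621,-0.42,0.24],[0,0.071,0.621,-0.42,0.24]]'
cat >> h.py <<'E'
def fin(h=.105,dx=.008):
    e,R,s=axes();tz=R[:,2];g=e-.0188*tz;c=g+.0525*tz;o=g+.1175*tz
    print('q',s['q'],'tilt',np.degrees(np.arccos(-tz[2])),'toolx z',R[2,0],'turn',np.arctan(-R[2,0]/-R[2,1]) if 0 else np.arctan2(R[2,0],-R[2,1]),'centre',c,'low',o[2])
    cc=np.array([.489+dx,-.233,.024+h+.065*-tz[2]]);to(cc-.0337*tz)
E
python3 -c "
from h import *
fin()"
```

```text
t: 15.23
eef_pos: [0.5784, -0.2222, 0.3167]
ee_rot: [-2.371, -0.002, -1.816]
force: [-0.4, 0.4, -0.8]
width: 0.0075
gripper_force: 30.0
q [-0.0524 -0.2192 -0.8879  0.7715 -0.1951 -0.8998] tilt 44.17421854943354 toolx z 0.0020894075446394322 turn 0.0029983975515726524 centre [ 0.6012 -0.2279  0.2925] low 0.24588252300566804
t 15.2333 eef [ 0.5784 -0.2222  0.3167] tz [ 0.6756 -0.1708 -0.7172] shift [0.03   0.1531 0.0143]
```

```bash
python3 -m creep '[[0,0.01,0.03,0,0],[0,0.01,0.06,0,0],[0,0.02,0.09,0.01,0],[0,0.03,0.12,0.014,0],[0,0.03,0.15,0.014,0],[0,0.03,0.153,0.014,0],[0,0.03,0.153,0.014,0],[0,0.03,0.153,0.014,0]]';python3 -c "
from h import *
fin()"
```

```text
t: 15.9
eef_pos: [0.4754, -0.2526, 0.2197]
ee_rot: [-2.398, 0.036, -1.781]
force: [-0.1, 0.6, -0.7]
width: 0.0075
gripper_force: 30.0
q [-0.1305 -0.2561 -1.0157  0.3867 -0.0729 -0.4682] tilt 42.62935240282313 toolx z -0.035594156957426515 turn -0.05258088892236959 centre [ 0.4979 -0.2565  0.1949] low 0.14709825853096714
t 15.9 eef [ 0.4754 -0.2526  0.2197] tz [ 0.6674 -0.1153 -0.7358] shift [-0.0221  0.017   0.01  ]
```

```bash
python3 -m creep '[[0,-0.01,0,0,-0.02],[0,-0.023,0,0,-0.05],[0,-0.023,0,0,-0.05],[0,-0.023,0,0,-0.05]]';python3 -c "
from h import *
fin()
for n in('scene','side'): cv2.imwrite(f'pics/{n}4.png',arm.grab_frame(n)[:,:,::-1])
a=cv2.imread('pics/scene4.png')[80:400,50:430];b=cv2.imread('pics/side4.png')[90:410,220:600]
cv2.imwrite('pics/c4.png',np.hstack([a,b]))"
```

```text
t: 16.23
eef_pos: [0.4803, -0.2358, 0.225]
ee_rot: [-2.406, 0.011, -1.733]
force: [0.3, -0.4, -1.3]
width: 0.008
gripper_force: 30.0
q [-0.0895 -0.273  -1.0158  0.4149 -0.102  -0.4745] tilt 42.14324383582589 toolx z -0.010810343362758101 turn -0.016111817718480578 centre [ 0.5026 -0.2392  0.2   ] low 0.15179104610230937
t 16.2333 eef [ 0.4803 -0.2358  0.225 ] tz [ 0.6634 -0.1007 -0.7415] shift [-0.005   0.0202  0.0126]
```

View pics/c4.png

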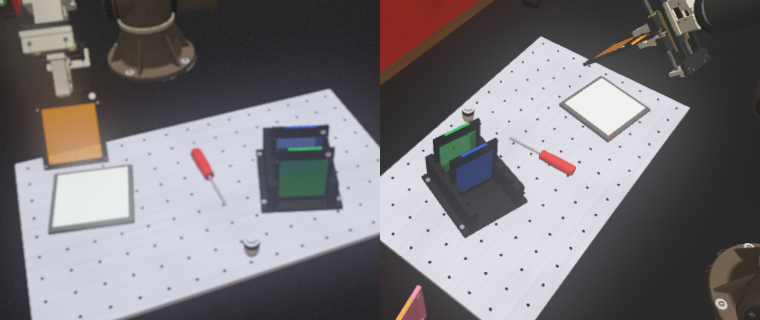

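The crop shows the plate held leaning over the panel, with the dot at upper right on the coated side facing up and out. The panel is fully visible, and the objective, driver, green and blue are undisturbed. Now I check the panel centre and plate centre by rays.

Run:
```python
from h import *
for n,roi in(("scene",(98,235,190,312)),("side",(402,165,500,228))):
    im=cv2.imread(f"pics/{n}4.png")
    m=mask(im,(0,0,195),(180,40,255),roi);m=cv2.erode(m,np.ones((3,3)))
    num,lab,st,ce=cv2.connectedComponentsWithStats(m)
    cx,cy=((145,277) if n=="scene" else (445,197));l=lab[cy,cx]
    c=biggest((lab==l).astype(np.uint8));q=cv2.boxPoints(cv2.minAreaRect(c))
    q=cv2.approxPolyDP(cv2.convexHull(c),5,True)[:,0]
    P=plane(n,q,.024);print(n,q.tolist(),P[:,:2].tolist(),P.mean(0))
im=cv2.imread("pics/scene4.png");m=mask(im,(8,120,80),(25,255,255),(80,150,170,260));M=cv2.moments(biggest(m))
uv=[(M['m10']/M['m00'],M['m01']/M['m00'])];print('amber glass',uv,plane("scene",uv,.195),cv2.boundingRect(biggest(m)))
```

```text
scene [[176, 249], [176, 295], [104, 304], [110, 256]] [[0.44426617274007585, -0.1570986388122545], [0.5701012579294445, -0.18332493073955447], [0.5430187585210383, -0.31365827904695154], [0.41517385899084136, -0.287012465282943]] [ 0.4931 -0.2353  0.024 ]
side [[440, 170], [482, 197], [448, 223], [408, 193]] [[0.5412902655844158, -0.30795005651378826], [0.4119184925067813, -0.28778604254630913], [0.4353623694207355, -0.15921365573488178], [0.5616636719553108, -0.18431290040042791]] [ 0.4876 -0.2348  0.024 ]
amber glass [(118.89333907550962, 207.54665518231408)] [[ 0.492  -0.2408  0.195 ]] (91, 182, 59, 62)
```

```bash
python3 -m creep '[[0,0,0,0,0],[0,0,0,0,0],[0,0,0,0,0],[0,0,0,0,0],[0,0,0,0,0],[0,0,0,0,0]]';python3 -c "
from h import *
fin();print(arm.get_state()['qd'])
print(arm.job_done())"
```

```text
t: 16.83
eef_pos: [0.4795, -0.2367, 0.2241]
ee_rot: [-2.407, 0.011, -1.736]
force: [-0.0, 0.4, -1.4]
width: 0.0078
gripper_force: 30.0
q [-0.0913 -0.272  -1.0161  0.4133 -0.1018 -0.4737] tilt 42.07264887363744 toolx z -0.011482491918215876 turn -0.01713703602852883 centre [ 0.5018 -0.2401  0.199 ] low 0.1507894091159944
t 16.8333 eef [ 0.4795 -0.2367  0.2241] tz [ 0.6623 -0.1016 -0.7423] shift [-0.006   0.0191  0.0122]
[ 0.0011 -0.      0.0004  0.0015 -0.001   0.0013]
the job is handed in; nothing more can be done
None
```

I handed the job in at 16.8 s, verdict not shown, with the amber plate held still over the panel, coated side up: it leans about 42°, its lower edge is level within 1° and about 127 mm above the panel (above the 90 mm asked but inside the judged range, because the arm was at a joint limit), its centre is about 12 mm off the panel's, and the other plates, objective and screwdriver looked undisturbed in the last pictures.

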